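Lid the resin degassing pot and set its needle valve two turns open

TASK

Get the small resin degassing rig ready to pump down: pick up the clear lid by its black knob and set it on the steel pot, without dropping it, so that it sits fully home and level in the rim, and let go of it. Then wind the red valve wheel clockwise by its handle until it comes up against its stop, back it off exactly two full turns, and finish with the gripper still holding the handle, ready to throttle. Leave the two coal bins and the tweezers on the board where they are.

Things in the scene. Friction and masses are not known exactly. Their poses are not given: they have to be found in the camera images.
- degas_rig: Fixed aluminium base plate 270 x 140 mm, top 14 mm above the plywood board, board top at z = 0.023. Origin under the plate's centre at board level; x runs from the valve end (towards the robot) to the pot end. Pot axis at x +68, y 0; valve axis at x -72, y -22. Left of the valve a pump up to 77 mm high; between valve and pot a gauge and a tube, both below 86 mm (heights above the board).
- pot_mouth (a point): Centre of the open steel pot's rim, in the plane of the rim, 86 mm above the board. Pot outside diameter 100 mm, inside 92 mm, rim level. z points up.
- lid_knob (a point): Centre of the black round knob on the loose clear lid, where to grip: knob 28 mm in diameter, 22 mm high (33 to 55 mm above the lid's lowest edge). The knob's centre is 28 mm above the top face of the disc and 38 mm above point lid_underside. Lid mass about 0.26 kg, round; it lies right way up on the board.
- lid_underside (a point): Centre of the underside of the lid's clear disc (diameter 108 mm, 10 mm thick). A black tapered gasket lip, 86 mm in diameter at the disc and 79 mm at its edge, reaches 6 mm below it and goes inside the pot's rim with 3 mm play all round. Seated, this point lies at pot_mouth (both heights equal). z is the lid's axis.
- wheel_centre (a point): Centre of the red three-spoked valve wheel, 68 mm across, rim 9 mm thick, axis vertical, 124 mm above the board when shut; it rises 1.25 mm a turn as it opens. The hub nut stands 13 mm above this point. x axis points to the handle.
- valve_handle: Black revolving handle standing upright on the wheel's rim, 29.5 mm from the wheel's axis; 36 mm tall, about 14 mm in diameter. Origin at its middle, 26 mm above wheel_centre; grip it there from above (rim top 21 mm, collar on its pin 18 mm below that). It spins freely on its own pin, so fingers that hold it can carry it round a circle without turning.
- valve_wheel (a joint): Angle of the valve wheel in rad: 0 shut against a hard stop, grows anticlockwise seen from above (opening); two turns open is 12.57; starts 1.0 to 4.5. Turning it takes about 2 N at the handle and it stays where it is left. At 0 and after each whole turn the handle is on the pot's side (rig +x from the axis).
- coal_bin_a_mid (a point): Centre of a small dark model coal bin 28 x 36 x 19 mm that lies on the far right of the board; a bystander.
- coal_bin_b_mid (a point): Centre of a second small dark model coal bin 28 x 36 x 23 mm beside the first; a bystander.
- tweezers_mid (a point): Centre of steel tweezers 9 x 112 x 13 mm lying along y near the board's front edge; a bystander.

How it is judged:
By the outcome, as a careful person would: the job done as asked, in the order asked, and still so for the second after the job is handed in, while the arm keeps its last pose, push and grip.
It also fails if it takes over 69 s, if anything falls off the work surface, if the arm or the gripper's body presses on something with over 40 N, if the wrist force passes 120 N, or if a joint passes its speed limit or range.

ROBOT

A 6-joint arm with a two-finger parallel gripper is mounted at the origin on a cart in front of the work surface, level with it; the furniture and walls round the work are solid. World frame = base frame: x ahead of the robot, y to its left, z up, the work surface at z = 0. Lengths are in m, angles in rad, forces in N, time in s.
With the tool pointing down it reaches from about 0.3 to 0.875 m from the base axis. Payload 6.4 kg.
Tool frame: the origin (TCP) lies where the fingers leave the gripper's body, on its centre line; the fingertips stand 73 mm ahead of it and the grasp point (between the pads) lies 54 mm ahead of it; z points along the fingers, y is the line along which they close (so a half turn about z gives the same grasp; the last joint's range is limited). The gripper opens to 85 mm and grips with 20 to 120 N. Pads are 22 mm wide; open, the fingers measure 114 mm over their backs; the gripper's body (76 mm by 85 mm) begins 54 mm behind the grasp point. The pads swing forward as they close: fully open they stand 13 mm farther back than shut.
Start: joints at [1.036, 0.181, 1.607, -0, 1.354, -0.206], TCP at [0.186, 0.544, 0.304] pointing down, gripper open.
Joint ranges: [-2.99, 2.99], [-0.89, 2.07], [0.3, 2.58], [-1.14, 4.28], [0, 2.63], [-3.12, 3.12]. Speed limits (rad/s): [2.57, 2.57, 3.01, 3.14, 3.14, 3.14].

INTERFACE

Orientations are given as a unit quaternion [w, x, y, z].
In Python, from bench import ctrl gives the robot as it stands.
- The arm moves only by the tool carry_out, never from a script. Its argument "steps" is one flat list of numbers, 7 for each row, row after row: the shift along the tool's x, y, z in m, then the turn, a rotation vector about the tool's x, y, z in rad, then the opening, from 0 (shut) to 1 (fully open). In form: [dx, dy, dz, wx, wy, wz, claw, dx, dy, dz, wx, wy, wz, claw, ...]. A call has 1 to 20 rows; each row is the pose to reach, as a shift and turn from the pose commanded when the call began, along the tool's axes at that moment; what a row does not reach only later rows make up. A row lasts 1/10 s, in which the tool goes at most 50 mm and 8.59 degrees, less where a joint would pass 70% of its speed; a pose out of reach is approached as far as the arm can. A call with a gripper value outside its range is refused whole. The fingers move at their own pace and stop on an object; the grip force is fixed at half the most. Time passes only in rows, so rows that repeat a pose let the fingers close. It gives the time, the measured TCP pose, the force, the opening and the grip force at its end, in the units of the state.
- ctrl.get_obs(): the state, without advancing time (a new reading comes with each control period).
- ctrl.camera(name): name is "scene" or "top" or "wrist"; returns the picture (384x512x3 uint8, red, green, blue); there is no depth.
- ctrl.camera_params(name): a dict with "vertical_fov" (degrees; the focal length in pixels is half the picture's height over the tangent of half this angle, whatever the lens; pixels are square), "cx", "cy" (the principal point, pixels), "cam_to_world" (4x4, takes a point from camera to world coordinates); the wrist camera has in their place "hand_eye" (4x4, takes a point from camera to tool coordinates, whose origin is the TCP and whose axes are the flange's). Camera axes: x right, y down, z forward; pixel columns grow to the right and rows downward; lengths in m; the calibration is good to about 2 mm. A picture is of the moment at which its call begins: read the wrist's pose just before it. camera_params takes no time and is no camera call.
- ctrl.hand_in(): hands the job in; it is judged then, once.
The state is a dict: "time_s": time; "q": joint angles; "dq": joint speeds; "joint_efforts": joint torques, N m; "eef_pos": TCP position; "eef_rot": TCP orientation; "wrist_force": force on the tool from outside, world axes, zero at the start; "torque": the same for the moment, N m; "opening": opening from 0.0 (shut) to 1.0 (fully open); "grasp_force": force on a finger pad.
Only numpy, scipy, OpenCV 4.12 (cv2) and the standard library are available. Lean on these libraries where they do the work, as an engineer would, in place of code of your own. Each camera call takes 0.05 s, during which the arm holds its last target. There are 200 camera calls.

## Working session

There is one attempt and no reset: what is moved stays moved. The work goes in short steps, Python scripts to look and compute and a tool call to move; the robot and the scene stay as the last step left them, time stands still between calls to the robot, and variables do not carry over. Pictures are saved under pics/ and viewed, at most 10 in all, crops included, and the job is handed in when it is done.

Besides the shell and the picture viewer there is one more tool, called by a JSON object that holds its "op" and its "data". carry_out: Moves the arm, as the interface text tells. Its arguments: {"type":"object","properties":{"steps":{"type":"array"}},"required":["steps"]}

```bash
ls; mkdir -p pics
python3 - <<'E'
from bench import ctrl
import cv2,numpy as np
np.set_printoptions(precision=4,suppress=True)
o=ctrl.get_obs()
for k in o: print(k,o[k])
for n in("scene","top","wrist"):
    print(n,ctrl.camera_params(n))
    cv2.imwrite(f"pics/{n}0.png",ctrl.camera(n)[:,:,::-1])
a=cv2.imread("pics/scene0.png");b=cv2.imread("pics/top0.png")
E
```

```text
pics
time_s 0.0
q [ 1.0357  0.1816  1.608   0.      1.3538 -0.2063]
dq [ 0.0008 -0.0014  0.0009  0.0013 -0.0007  0.0006]
joint_efforts [  0.0015 -44.4892 -35.1324  -0.0001   0.0093  -0.    ]
eef_pos [0.1854 0.5438 0.303 ]
eef_rot [-0.0003  0.1636  0.9865 -0.0008]
wrist_force [-0.3168 -0.0225 -0.0924]
torque [0.0603 0.019  0.0431]
grasp_force 0.0
opening 1.0008009364531358
scene {'vertical_fov': 47.46594943260497, 'cx': 252.40864168524215, 'cy': 197.41145888167847, 'cam_to_world': array([[ 0.6623, -0.5195,  0.5399,  0.0616],
       [-0.749 , -0.4428,  0.4929, -0.3873],
       [-0.017 , -0.7308, -0.6824,  0.7587],
       [ 0.    ,  0.    ,  0.    ,  1.    ]])}
top {'vertical_fov': 47.95292689588953, 'cx': 255.51350615894782, 'cy': 188.37970862227067, 'cam_to_world': array([[-0.0901, -0.9621,  0.2574,  0.3324],
       [-0.9959,  0.0865, -0.0253,  0.0468],
       [ 0.0021, -0.2587, -0.966 ,  0.9554],
       [ 0.    ,  0.    ,  0.    ,  1.    ]])}
wrist {'vertical_fov': 67.32692178300806, 'cx': 257.4785644718838, 'cy': 188.33619369444548, 'hand_eye': array([[ 0.0007, -0.9581, -0.2865,  0.073 ],
       [ 1.    ,  0.0009, -0.0007,  0.    ],
       [ 0.0009, -0.2865,  0.9581, -0.07  ],
       [ 0.    ,  0.    ,  0.    ,  1.    ]])}
```

View pics/top0.png

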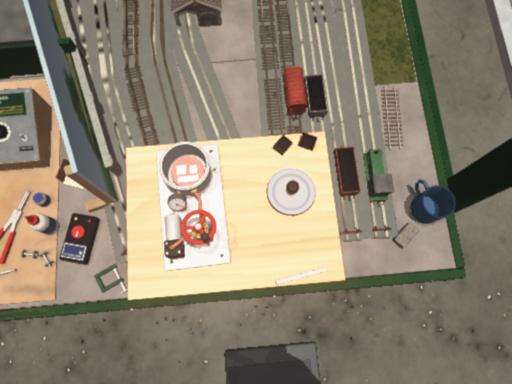

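View pics/scene0.png

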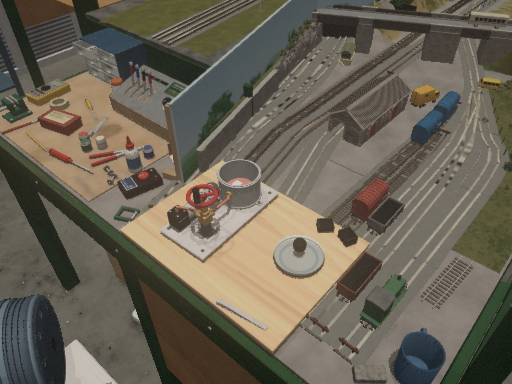

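The top view shows the lid near (292,189), the pot near (186,168) and the wheel near (199,228). In the scene view they are near (299,252), (239,180) and (203,195). I'll zoom in for exact pixels.

Run:
```python
import cv2,numpy as np
a=cv2.imread("pics/top0.png")[130:280,150:350];b=cv2.imread("pics/scene0.png")[150:300,150:350]
a=cv2.resize(a,None,fx=4,fy=4,interpolation=cv2.INTER_CUBIC)[:, :]
b=cv2.resize(b,None,fx=4,fy=4,interpolation=cv2.INTER_CUBIC)
for i in range(0,200,20):
    for im in(a,b): cv2.line(im,(i*4,0),(i*4,6),(0,0,255),1); cv2.line(im,(0,i*4),(6,i*4),(0,0,255),1)
cv2.imwrite("pics/a.png",a);cv2.imwrite("pics/b.png",b)
```

```text
(no output)
```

View pics/a.png

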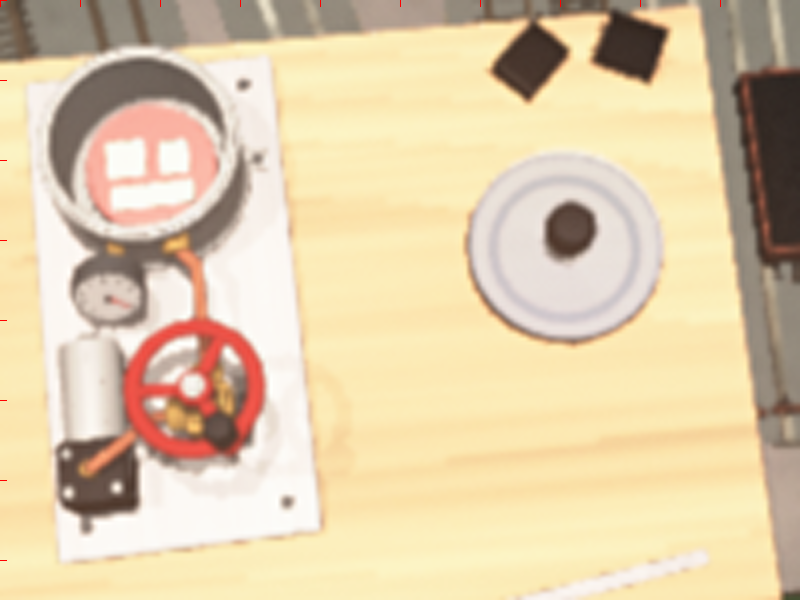

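View pics/b.png

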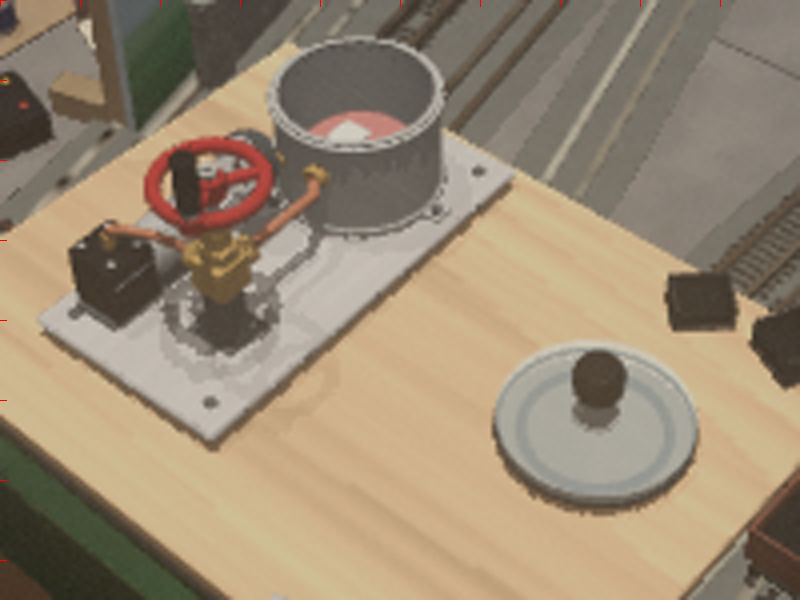

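```bash
cat > h.py <<'E'
from bench import ctrl
import cv2,numpy as np
from scipy.optimize import least_squares
from scipy.spatial.transform import Rotation as R
np.set_printoptions(precision=4,suppress=True)
def proj(n,P):
    p=ctrl.camera_params(n); f=192/np.tan(np.radians(p["vertical_fov"]/2))
    if n=="wrist":
        o=ctrl.get_obs(); M=np.eye(4); w,x,y,z=o["eef_rot"]; M[:3,:3]=R.from_quat([x,y,z,w]).as_matrix(); M[:3,3]=o["eef_pos"]; T=M@p["hand_eye"]
    else: T=p["cam_to_world"]
    c=(np.atleast_2d(P)-T[:3,3])@T[:3,:3]
    return c[:,:2]/c[:,2:]*f+[p["cx"],p["cy"]]
def circ(n,c,r):
    t=np.linspace(0,2*np.pi,120); q=proj(n,np.c_[c[0]+r*np.cos(t),c[1]+r*np.sin(t),0*t+c[2]])
    return np.r_[q.min(0),q.max(0)]
def rig(v,P): 
    c,s=np.cos(v[2]),np.sin(v[2]); P=np.atleast_2d(P)
    return np.c_[v[0]+c*P[:,0]-s*P[:,1],v[1]+s*P[:,0]+c*P[:,1],P[:,2]+.023]
E
cat > fit.py <<'E'
from h import *
off=dict(top=[150,130],scene=[150,150])
px=lambda n,*a:(np.array(a,float)-1.5).reshape(-1,2)/4+off[n]
def res(v,cams,full=0):
    r=[]
    pot=rig(v,[.068,0,.086])[0]; w=rig(v,[-.072,-.022,.1245])[0]
    C=rig(v,[[.135,.07,.014],[.135,-.07,.014],[-.135,-.07,.014],[-.135,.07,.014]])
    wz=w+[0,0,v[3]/2/np.pi*.00125]
    a=v[2]+v[3]; h=wz+.0295*np.r_[np.cos(a),np.sin(a),0]
    if "top" in cams:
        r+=[proj("top",C)-px("top",27,88,270,55,322,530,62,562)]
        r+=[circ("top",pot,.05)[:3].reshape(1,-1)[:, :2]-px("top",43,47), (circ("top",pot,.05)[[2]]-px("top",240,0)[:,0])[:,None]*[[1,0]]]
        r+=[circ("top",wz,.034).reshape(2,2)-px("top",125,318,265,458)]
        r+=[proj("top",h+[0,0,.044])-px("top",219,427)]
    if "scene" in cams:
        r+=[proj("scene",C[1:])-px("scene",513,180,211,446,42,325)]
        r+=[circ("scene",pot,.05).reshape(2,2)-px("scene",268,37,444,152)]
        r+=[circ("scene",wz,.034).reshape(2,2)-px("scene",144,137,274,230)]
        r+=[proj("scene",h+[0,0,.026])-px("scene",187,183)]
    r=np.vstack(r)
    return r if full else r.ravel()
for cams in(["top"],["scene"],["top","scene"]):
    s=least_squares(res,[.6,.1,0,3.5],args=(cams,),loss="soft_l1"); v=s.x
    print(cams,v); print(res(v,cams,1).T)
print("pot",rig(v,[.068,0,.086]),"wheel",rig(v,[-.072,-.022,.124]))
def lid(u,cams,full=0):
    r=[]
    d=np.r_[u,.039];k=np.r_[u,.067]
    if "top" in cams: r+=[circ("top",d,.054).reshape(2,2)-px("top",468,152,662,340),proj("top",k+[0,0,.011])-px("top",571,228)]
    if "scene" in cams: r+=[circ("scene",d,.054).reshape(2,2)-px("scene",495,342,698,500),proj("scene",k)-px("scene",600,379)]
    r=np.vstack(r); return r if full else r.ravel()
for cams in(["top"],["scene"],["top","scene"]):
    s=least_squares(lid,[.6,-.1],args=(cams,),loss="soft_l1"); print("lid",s.x); print(lid(s.x,cams,1).T)
E
python3 fit.py
```

```text
['top'] [0.5538 0.1634 0.0333 3.5877]
[[-0.2651  0.783   0.7117 -0.7505 -0.2152 -0.8445 -0.0404  0.9649 -0.1387]
 [-1.6178 -0.4996  0.2234  0.5273  0.3415 -0.     -0.1125  0.4616 -0.226 ]]
['scene'] [0.5509 0.1601 0.0396 3.6147]
[[ 1.4431  0.1776 -2.3648  0.5334 -0.4463 -0.2767  0.2976 -0.0935]
 [-2.1349 -0.519  -0.7157  0.1896 -0.9702  1.4034  0.6253  1.1603]]
['top', 'scene'] [0.5532 0.1627 0.0371 3.5912]
[[-0.1484  0.8887  1.3134 -0.131   0.029  -0.5928  0.508   1.5174  0.5525
   1.279  -0.0611 -2.354   0.4943 -0.5869 -0.3755  0.1062 -0.598 ]
 [-1.2597 -0.3647  0.3179  0.8798  0.5925 -0.      0.0969  0.6801 -0.0633
  -2.9675 -1.8109 -1.933  -0.6484 -1.938   0.33   -0.5738 -0.0791]]
pot [[0.6211 0.1652 0.109 ]] wheel [[0.482  0.1381 0.147 ]]
lid [ 0.5638 -0.054 ]
[[-0.3609  0.3626 -0.0012]
 [-0.1289  0.4944 -0.3497]]
lid [ 0.5638 -0.0578]
[[-0.1736  0.3349 -0.1474]
 [-0.407  -0.2169  0.6587]]
lid [ 0.5641 -0.0559]
[[ 0.491   1.2082  0.8823 -0.7963 -0.353  -0.8161]
 [-0.3298  0.2811 -0.5646 -0.898  -0.8005  0.1236]]
```

Run:
```python
from h import *
for a,b in(((65,163),(167,101)),((115,203),(181,165))):
    s=least_squares(lambda p:np.r_[proj("top",p)[0]-a,proj("scene",p)[0]-b],[.5,.3,.1]); print(s.x,s.fun)
```

```text
[0.5982 0.3582 0.2339] [-0.7201  1.3176  1.9395 -0.482 ]
[0.5629 0.3141 0.0848] [ 0.9827 -1.8156 -2.4019  0.5793]
```

{"op": "carry_out", "data": {"steps": [-0.55,-0.445,0,0,0,-0.33,1,-0.55,-0.445,0,0,0,-0.33,1,-0.55,-0.445,0,0,0,-0.33,1,-0.55,-0.445,0,0,0,-0.33,1,-0.55,-0.445,0,0,0,-0.33,1,-0.55,-0.445,0,0,0,-0.33,1,-0.55,-0.445,0,0,0,-0.33,1,-0.55,-0.445,0,0,0,-0.33,1,-0.55,-0.445,0,0,0,-0.33,1,-0.55,-0.445,0,0,0,-0.33,1,-0.55,-0.445,0,0,0,-0.33,1,-0.55,-0.445,0,0,0,-0.33,1,-0.55,-0.445,0,0,0,-0.33,1,-0.55,-0.445,0,0,0,-0.33,1,-0.55,-0.445,0,0,0,-0.33,1,-0.55,-0.445,0,0,0,-0.33,1,-0.55,-0.445,0,0,0,-0.33,1,-0.55,-0.445,0,0,0,-0.33,1]}}

```text
time_s: 1.95
eef_pos: [0.5618, -0.0529, 0.3037]
eef_rot: [-0.0, -0.001, 1.0, 0.0]
wrist_force: [0.8, -0.4, -0.2]
opening: 1.004
grasp_force: 0.0
```

Run:
```python
from h import *
o=ctrl.get_obs();print(o["time_s"],o["eef_pos"],o["eef_rot"],o["q"])
im=ctrl.camera("wrist")[:,:,::-1].copy()
cv2.imwrite("pics/w1.png",im)
# predictions
print(circ("wrist",[.564,-.056,.039],.054),proj("wrist",[.564,-.056,.078]))
cv2.imwrite("pics/w1b.png",cv2.resize(im,(768,576),interpolation=cv2.INTER_CUBIC))
```

```text
1.95 [ 0.5618 -0.0529  0.3037] [-0.0004 -0.0014  1.      0.0003] [-0.3044  0.1575  1.6341  0.0004  1.3508 -1.8781]
[209.4456 121.7795 300.4486 210.8878] [[254.6051 176.4224]]
```

View pics/w1b.png

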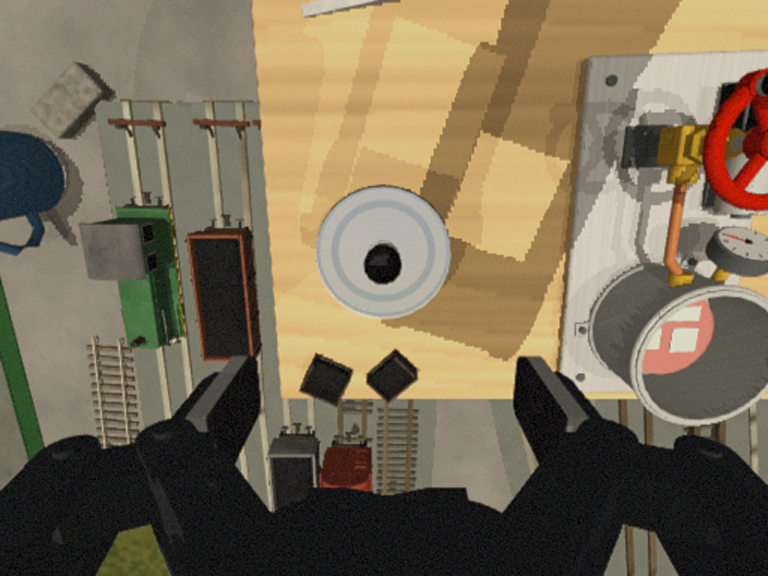

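The lid is at (384,251) with its knob at (383,264), in 1.5× pixels. That is within about 1.5 px of the prediction. I'll descend partway and check.

{"op": "carry_out", "data": {"steps": [-0.0027,-0.001,0.04,0,0,0,1,-0.0027,-0.001,0.08,0,0,0,1,-0.0027,-0.001,0.11,0,0,0,1,-0.0027,-0.001,0.12,0,0,0,1,-0.0027,-0.001,0.12,0,0,0,1,-0.0027,-0.001,0.12,0,0,0,1,-0.0027,-0.001,0.12,0,0,0,1]}}

```text
time_s: 2.7
eef_pos: [0.5665, -0.0556, 0.1862]
eef_rot: [0.002, -0.001, 1.0, -0.001]
wrist_force: [-0.1, 0.2, -1.0]
opening: 0.999
grasp_force: 0.0
```

Run:
```python
from h import *
im=ctrl.camera("wrist")[:,:,::-1].copy()
for i in range(3):
    o=ctrl.get_obs();print(o["time_s"],o["eef_pos"],o["eef_rot"]); ctrl.camera("wrist")
cv2.imwrite("pics/w2.png",im)
print(circ("wrist",[.5645,-.055,.039],.054),circ("wrist",[.5645,-.055,.078],.014))
g=cv2.cvtColor(im,cv2.COLOR_BGR2GRAY)
m=(g<50).astype(np.uint8); n,l,s,c=cv2.connectedComponentsWithStats(m)
for i in range(1,n):
    if s[i,4]>150: print(s[i],c[i])
h=cv2.cvtColor(im,cv2.COLOR_BGR2HSV); m=((h[:,:,1]<60)&(h[:,:,2]>110)).astype(np.uint8)
n,l,s,c=cv2.connectedComponentsWithStats(m)
for i in range(1,n):
    if s[i,4]>1500: print("lid",s[i],c[i])
```

```text
2.75 [ 0.5664 -0.0557  0.186 ] [ 0.0018 -0.0007  1.     -0.0006]
2.8 [ 0.5662 -0.0557  0.1857] [ 0.0015 -0.0007  1.     -0.0005]
2.85 [ 0.5659 -0.0557  0.1854] [ 0.0012 -0.0006  1.     -0.0004]
[190.0363 127.0931 327.2557 257.6233] [237.4962 195.3257 279.9703 234.8526]
[ 45 146  25 120 268] [ 58.0336 203.0149]
[   0  159   63  127 4189] [ 31.9036 209.513 ]
[    0   158   512   226 49208] [233.704  319.0706]
[ 239  189   39   42 1278] [257.4601 209.3928]
lid [   0    0  130  176 9949] [66.0717 61.1808]
lid [  428     0    84   299 13126] [476.754  149.8362]
lid [ 121   65   32  183 1940] [136.6907 156.5124]
lid [  92   67   32  100 1603] [108.0162 116.7604]
lid [  191   128   135   129 12089] [257.6585 190.3914]
```

{"op": "carry_out", "data": {"steps": [0,0,0.02,0,0,0,1,0,0,0.04,0,0,0,1,0,0,0.055,0,0,0,1,0,0,0.064,0,0,0,1,0,0,0.064,0,0,0,1,0,0,0.064,0,0,0,1,0,0,0.064,0,0,0,1,0,0,0.064,0,0,0,0,0,0,0.064,0,0,0,0,0,0,0.064,0,0,0,0,0,0,0.064,0,0,0,0,0,0,0.064,0,0,0,0,0,0,0.064,0,0,0,0,0,0,0.064,0,0,0,0,0,0,0.064,0,0,0,0,0,0,0.064,0,0,0,0]}}

```text
time_s: 4.5
eef_pos: [0.5654, -0.0556, 0.1203]
eef_rot: [0.0, -0.001, 1.0, -0.0]
wrist_force: [-1.3, -0.5, 6.2]
opening: 0.299
grasp_force: 59.0
```

Run:
```python
from h import *
o=ctrl.get_obs();print(o)
```

```text
{'time_s': 4.5, 'q': array([-0.3069,  0.3976,  1.7462, -0.0002,  0.9973, -1.8789]), 'dq': array([ 0.0002,  0.001 ,  0.0009, -0.0003, -0.0002, -0.0008]), 'joint_efforts': array([  0.1531, -45.4471, -27.0081,   0.1921,  -0.4876,  -0.0184]), 'eef_pos': array([ 0.5654, -0.0556,  0.1203]), 'eef_rot': array([ 0.0002, -0.0006,  1.    , -0.0001]), 'wrist_force': array([-1.3182, -0.5132,  6.2217]), 'torque': array([-0.0629,  0.2777,  0.048 ]), 'grasp_force': 59.02119292644784, 'opening': 0.2986150012394893}
```

{"op": "carry_out", "data": {"steps": [0,0,-0.005,0,0,0,0,0,0,-0.015,0,0,0,0,0,0,-0.035,0,0,0,0,0,0,-0.06,0,0,0,0,0,0,-0.09,0,0,0,0,0,0,-0.12,0,0,0,0,0,0,-0.145,0,0,0,0,0,0,-0.165,0,0,0,0,0,0,-0.175,0,0,0,0,-0.002,0.01,-0.18,0,0,0,0,-0.008,0.03,-0.18,0,0,0,0,-0.014,0.055,-0.18,0,0,0,0,-0.021,0.08,-0.18,0,0,0,0,-0.028,0.11,-0.18,0,0,0,0,-0.035,0.135,-0.18,0,0,0,0,-0.042,0.16,-0.18,0,0,0,0,-0.048,0.185,-0.18,0,0,0,0,-0.053,0.205,-0.18,0,0,0,0,-0.0555,0.216,-0.18,0,0,0,0,-0.0565,0.22,-0.18,0,0,0,0]}}

```text
time_s: 6.5
eef_pos: [0.6209, 0.166, 0.2986]
eef_rot: [-0.001, -0.001, 1.0, -0.0]
wrist_force: [-0.2, 0.8, -2.0]
opening: 0.298
grasp_force: 59.2
```

{"op": "carry_out", "data": {"steps": [0,0,0,0,0,0,0,0,0,0,0,0,0,0,0,0,0,0,0,0,0,0,0,0,0,0,0,0]}}

```text
time_s: 6.9
eef_pos: [0.6215, 0.1637, 0.3]
eef_rot: [0.0, -0.0, 1.0, -0.0]
wrist_force: [-0.2, -0.1, -1.8]
opening: 0.296
grasp_force: 59.2
```

Run:
```python
from h import *
o=ctrl.get_obs();print(o)
t=ctrl.camera("top")[:,:,::-1];s=ctrl.camera("scene")[:,:,::-1];w=ctrl.camera("wrist")[:,:,::-1]
for n,i in(("top",t),("scene",s),("wrist",w)): cv2.imwrite(f"pics/{n}3.png",i)
up=lambda i:cv2.resize(i,(400,300),interpolation=cv2.INTER_CUBIC)
cv2.imwrite("pics/m3.png",np.vstack([np.hstack([up(t[120:270,140:340]),up(s[110:260,140:340])]),np.hstack([up(w),up(w[100:300,130:397])])]))
```

```text
{'time_s': 6.9, 'q': array([ 0.0733,  0.3319,  1.4294, -0.0001,  1.3802, -1.4976]), 'dq': array([ 0.0036,  0.0005, -0.0014,  0.0006, -0.0005, -0.0014]), 'joint_efforts': array([  0.0847, -53.7835, -36.6084,   0.0021,   0.0004,  -0.0021]), 'eef_pos': array([0.6215, 0.1637, 0.3   ]), 'eef_rot': array([ 0.    , -0.0001,  1.    , -0.    ]), 'wrist_force': array([-0.1914, -0.1401, -1.841 ]), 'torque': array([ 0.025 ,  0.0168, -0.0197]), 'grasp_force': 59.23653710866347, 'opening': 0.2961985339417202}
```

View pics/m3.png

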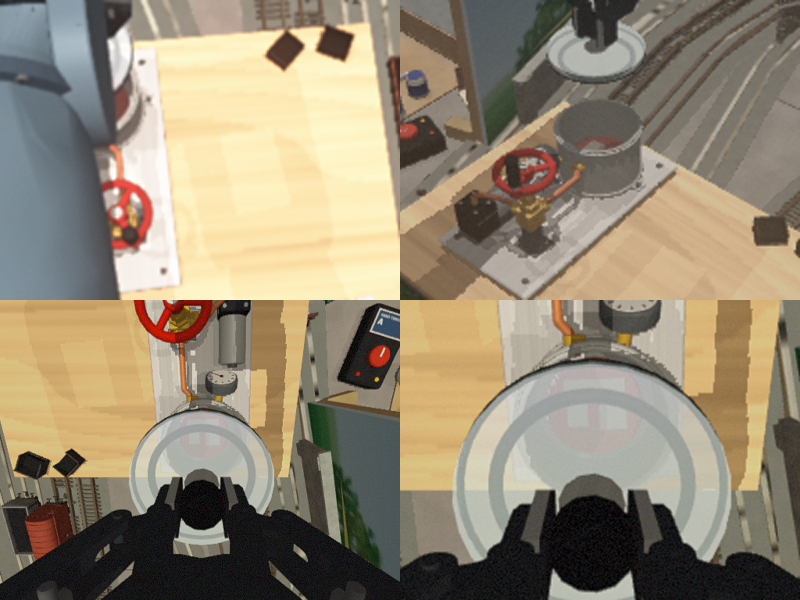

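```bash
cat > pot.py <<'E'
from h import *
import h
off=dict(top=[150,130],scene=[150,150])
px=lambda n,*a:((np.array(a,float)-1.5).reshape(-1,2)/4+off[n]).ravel()
mt=px("top",43,47,240,238); ms=px("scene",268,37,444,152)
f=lambda n,m,i:least_squares(lambda p:(circ(n,np.r_[p,.109],.05)-m)[i],[.62,.165])
for n,m,i in(("top",mt,[0,1,2]),("scene",ms,[0,1,2,3])):
    s=f(n,m,i);print(n,s.x,s.fun)
w=dict(eef_pos=np.array([.5618,-.0529,.3037]),eef_rot=[-.0004,-.0014,1,.0003])
class C: get_obs=lambda s:w; camera_params=lambda s,n:ctrl_.camera_params(n)
ctrl_=ctrl; h.ctrl=C()
s=f("wrist",np.array([632,284,0,425])/1.5-.2,[0,1,3]);print("wrist",s.x,s.fun)
h.ctrl=ctrl_
o=ctrl.get_obs()["eef_pos"]
d=np.r_[o[:2],o[2]-.054-.028]
print("pred lid scene",circ("scene",d,.054))
im=cv2.imread("pics/scene3.png")
q=im[105:195,200:320]; q=cv2.resize(q,None,fx=6,fy=6,interpolation=cv2.INTER_CUBIC)
t=np.linspace(0,2*np.pi,200)
for c,r in((d,.054),(np.r_[.6211,.1652,.109],.05),(np.r_[.6211,.1652,.109],.046)):
    P=(proj("scene",np.c_[c[0]+r*np.cos(t),c[1]+r*np.sin(t),0*t+c[2]])-[200,105]+.5)*6
    cv2.polylines(q,[P.astype(int)],True,(0,255,0),1)
cv2.imwrite("pics/q.png",q)
E
python3 pot.py
```

```text
top [0.6224 0.1646] [ 0.32    0.0101 -0.3205]
scene [0.6176 0.1618] [ 0.465   0.6126 -0.4637 -0.4817]
wrist [0.6194 0.1632] [ 0.0004  1.6917 -2.0585]
pred lid scene [212.1009 118.8653 262.1441 147.6369]
```

View pics/q.png

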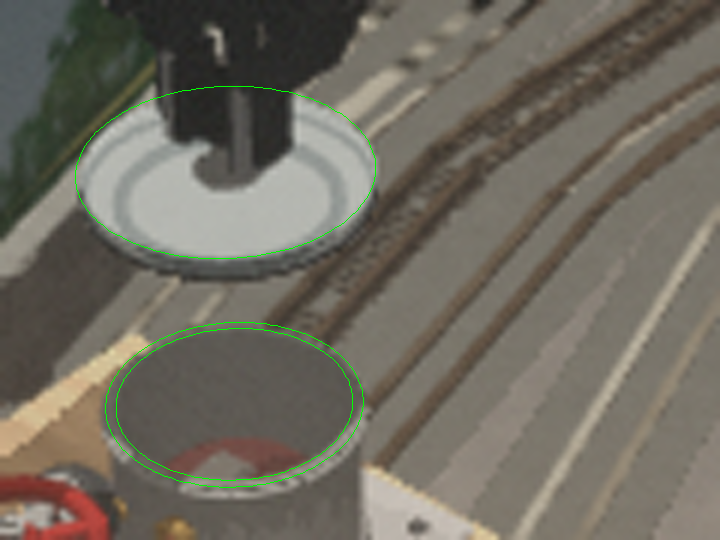

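The scene view shows the lid level in the grip, and its outline agrees with the predicted one. The pot rim lies about 1 px nearer the camera than I fitted, so I'll shift 1.5 mm, lower to just above the rim and look again.

{"op": "carry_out", "data": {"steps": [0.0015,0,0.015,0,0,0,0,0.0015,0,0.035,0,0,0,0,0.0015,0,0.055,0,0,0,0,0.0015,0,0.075,0,0,0,0,0.0015,0,0.085,0,0,0,0,0.0015,0,0.089,0,0,0,0,0.0015,0,0.089,0,0,0,0,0.0015,0,0.089,0,0,0,0,0.0015,0,0.089,0,0,0,0,0.0015,0,0.089,0,0,0,0,0.0015,0,0.089,0,0,0,0]}}

```text
time_s: 8.15
eef_pos: [0.6202, 0.1646, 0.2115]
eef_rot: [0.001, -0.001, 1.0, 0.0]
wrist_force: [-0.4, 0.5, -3.5]
opening: 0.303
grasp_force: 59.2
```

Run:
```python
from h import *
s=ctrl.camera("scene")[:,:,::-1];w=ctrl.camera("wrist")[:,:,::-1]
o=ctrl.get_obs();print(o["eef_pos"],o["wrist_force"])
cv2.imwrite("pics/scene4.png",s);cv2.imwrite("pics/wrist4.png",w)
a=cv2.resize(s[140:215,195:295],(800,600),interpolation=cv2.INTER_CUBIC)
d=o["eef_pos"]-[0,0,.082]; t=np.linspace(0,2*np.pi,200)
for c,r,k in((d,.054,(0,255,0)),(np.r_[.62,.1638,.109],.05,(255,0,0)),(np.r_[.62,.1638,.037],.05,(255,0,0))):
    P=(proj("scene",np.c_[c[0]+r*np.cos(t),c[1]+r*np.sin(t),0*t+c[2]])-[195,140]+.5)*8
    cv2.polylines(a,[P.astype(int)],True,k,1)
cv2.imwrite("pics/v4.png",a)
```

```text
[0.62   0.1645 0.2112] [ 0.2918 -0.7489 -2.5183]
```

View pics/v4.png

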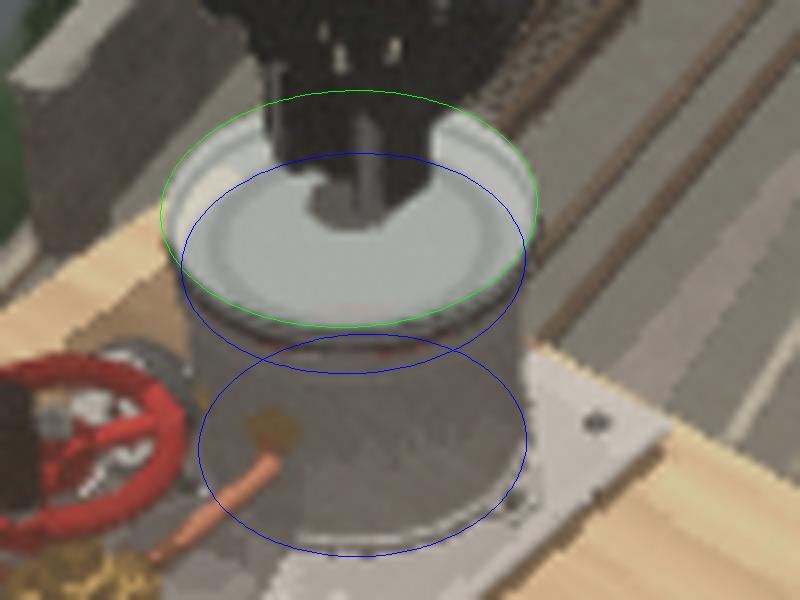

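The lid hovers centred over the pot, and the sides line up within about 1 mm. I'll lower it slowly.

{"op": "carry_out", "data": {"steps": [0,0,0.002,0,0,0,0,0,0,0.004,0,0,0,0,0,0,0.006,0,0,0,0,0,0,0.007,0,0,0,0,0,0,0.008,0,0,0,0,0,0,0.009,0,0,0,0,0,0,0.009,0,0,0,0,0,0,0.009,0,0,0,0]}}

```text
time_s: 9.05
eef_pos: [0.62, 0.1646, 0.2019]
eef_rot: [0.0, -0.001, 1.0, 0.0]
wrist_force: [0.4, 0.8, -3.2]
opening: 0.3
grasp_force: 59.2
```

{"op": "carry_out", "data": {"steps": [0,0,0.001,0,0,0,0,0,0,0.002,0,0,0,0,0,0,0.002,0,0,0,0,0,0,0.003,0,0,0,0,0,0,0.003,0,0,0,0,0,0,0.003,0,0,0,0]}}

```text
time_s: 9.65
eef_pos: [0.6201, 0.1647, 0.2003]
eef_rot: [0.0, -0.001, 1.0, 0.0]
wrist_force: [-3.4, 0.3, 6.3]
opening: 0.298
grasp_force: 60.1
```

{"op": "carry_out", "data": {"steps": [0,0,-0.001,0,0,0,0.3,0,0,-0.001,0,0,0,0.4,0,0,-0.001,0,0,0,0.7,0,0,-0.001,0,0,0,0.8,0,0,-0.001,0,0,0,0.8,0,0,-0.001,0,0,0,0.8,0,0,-0.01,0,0,0,0.8,0,0,-0.03,0,0,0,0.8,0,0,-0.06,0,0,0,0.8,0,0,-0.09,0,0,0,0.8,0,0,-0.12,0,0,0,0.8,0.02,0,-0.12,0,0,0,0.8,0.05,0,-0.12,0,0,0,0.8,0.09,-0.01,-0.12,0,0,0,0.8,0.12,-0.02,-0.12,0,0,0,0.8,0.138,-0.026,-0.12,0,0,0,0.8,0.138,-0.026,-0.12,0,0,0,0.8,0.138,-0.026,-0.12,0,0,0,0.8,0.138,-0.026,-0.12,0,0,0,0.8]}}

```text
time_s: 11.55
eef_pos: [0.483, 0.1385, 0.3195]
eef_rot: [0.001, -0.001, 1.0, 0.0]
wrist_force: [0.1, -0.4, -0.5]
opening: 0.798
grasp_force: 0.0
```

Run:
```python
from h import *
s=ctrl.camera("scene")[:,:,::-1];w=ctrl.camera("wrist")[:,:,::-1].copy()
o=ctrl.get_obs();print(o["time_s"],o["eef_pos"],o["eef_rot"],o["q"])
cv2.imwrite("pics/scene5.png",s);cv2.imwrite("pics/wrist5.png",w)
a=cv2.resize(s[130:220,195:315],(400,300),interpolation=cv2.INTER_CUBIC)
t=np.linspace(0,2*np.pi,200)
for c,r in(([.482,.1381,.152],.034),([.62,.1645,.119],.054)):
    P=proj("wrist",np.c_[c[0]+r*np.cos(t),c[1]+r*np.sin(t),0*t+c[2]]); print(circ("wrist",c,r))
b=cv2.resize(w,(800,600),interpolation=cv2.INTER_CUBIC)
b[300:,:400]=a
cv2.imwrite("pics/v5.png",b)
```

```text
11.65 [0.4828 0.1385 0.3189] [ 0.0001 -0.0006  1.      0.    ] [ 0.0426  0.0025  1.769   0.      1.3699 -1.5295]
[217.5628 150.5303 296.763  226.3596]
[232.0524 257.2266 329.8781 340.1017]
```

View pics/v5.png

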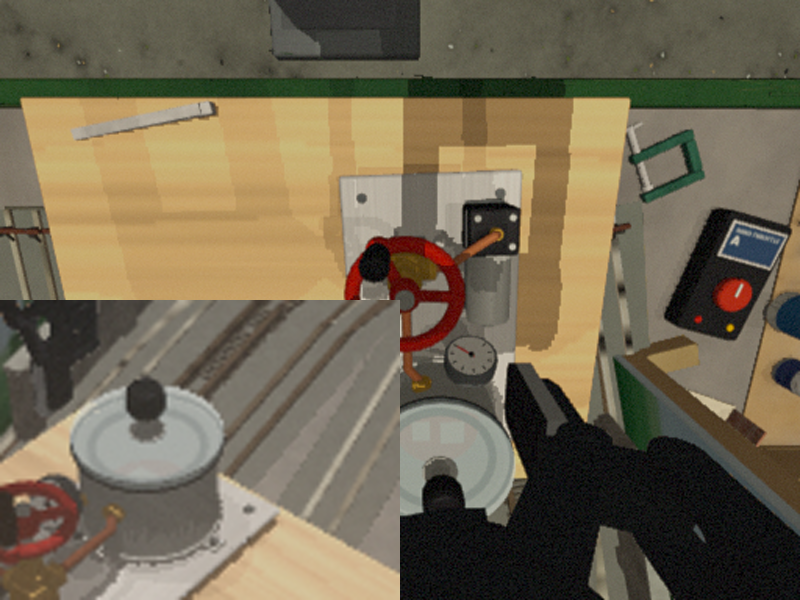

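The lid sits level in the pot rim. The wheel shows at about (405,293) and the handle top at (375,263), in 1.56× pixels. Next I'll measure both.

Run:
```python
from h import *
im=cv2.imread("pics/wrist5.png")
h=cv2.cvtColor(im,cv2.COLOR_BGR2HSV); m=(((h[:,:,0]<6)|(h[:,:,0]>174))&(h[:,:,1]>150)&(h[:,:,2]>60)).astype(np.uint8); m[:,330:]=0
n,l,s,c=cv2.connectedComponentsWithStats(m); i=1+np.argmax(s[1:,4]); print("red",s[i])
x,y,w,hh,_=s[i]; bb=np.array([x,y,x+w,y+hh])-.5
f=least_squares(lambda p:(circ("wrist",np.r_[p,.1485],.034)-bb),[.482,.138]); print(f.x,f.fun)
k=(cv2.cvtColor(im,cv2.COLOR_BGR2GRAY)<45).astype(np.uint8)[150:190,225:255]
n,l,s,c=cv2.connectedComponentsWithStats(k); print(s[1:],c[1:]+[225,150])
g=least_squares(lambda p:proj("wrist",np.r_[p,.1917])[0]-[240,168],[.455,.125]).x; print("handle",g, np.arctan2(*(g-f.x)[::-1]),np.hypot(*(g-f.x)))
```

```text
red [ 221  151   77   75 2172]
[0.4826 0.1397] [-0.5447  0.1162  0.5434 -0.0881]
[[  4   2  26  38 609]
 [  0  21   1   1   1]
 [  0  23   1   1   1]
 [  4  31   1   1   1]
 [  2  33   3   3   6]
 [  2  37   1   1   1]
 [  1  39   3   1   3]] [[242.9097 167.8719]
 [225.     171.    ]
 [225.     173.    ]
 [229.     181.    ]
 [228.3333 184.    ]
 [227.     187.    ]
 [227.     189.    ]]
handle [0.4539 0.1261] -2.7011535296364952 0.03176924714081472
```

{"op": "carry_out", "data": {"steps": [0.014,-0.006,0,0,0,0,0.5,0.0276,-0.0118,0,0,0,0,0.5,0.0276,-0.0118,0.02,0,0,0,0.5,0.0276,-0.0118,0.045,0,0,0,0.5,0.0276,-0.0118,0.065,0,0,0,0.5,0.0276,-0.0118,0.078,0,0,0,0.5,0.0276,-0.0118,0.084,0,0,0,0.5,0.0276,-0.0118,0.084,0,0,0,0.5,0.0276,-0.0118,0.084,0,0,0,0.5,0.0276,-0.0118,0.084,0,0,0,0,0.0276,-0.0118,0.084,0,0,0,0,0.0276,-0.0118,0.084,0,0,0,0,0.0276,-0.0118,0.084,0,0,0,0,0.0276,-0.0118,0.084,0,0,0,0,0.0276,-0.0118,0.084,0,0,0,0]}}

```text
time_s: 13.15
eef_pos: [0.4548, 0.1264, 0.2357]
eef_rot: [0.001, -0.001, 1.0, -0.0]
wrist_force: [-1.9, -0.9, 6.0]
opening: 0.143
grasp_force: 58.7
```

Run:
```python
from h import *
o=ctrl.get_obs();print(o)
s=ctrl.camera("scene")[:,:,::-1]; w=ctrl.camera("wrist")[:,:,::-1]
a=cv2.resize(s[140:240,170:303],(400,300),interpolation=cv2.INTER_CUBIC);b=cv2.resize(w,(400,300))
cv2.imwrite("pics/v6.png",np.hstack([a,b]))
```

```text
{'time_s': 13.15, 'q': array([ 0.0191,  0.0234,  1.9257, -0.0004,  1.1912, -1.5528]), 'dq': array([ 0.0025,  0.0016, -0.0001, -0.0004, -0.0011,  0.0032]), 'joint_efforts': array([  0.3931, -31.0952, -30.6991,   0.3518,  -0.4774,  -0.0027]), 'eef_pos': array([0.4548, 0.1264, 0.2357]), 'eef_rot': array([ 0.0007, -0.0006,  1.    , -0.0002]), 'wrist_force': array([-1.9447, -0.867 ,  5.9622]), 'torque': array([-0.1593,  0.1948,  0.0021]), 'grasp_force': 58.68004560470581, 'opening': 0.1427232503666712}
```

View pics/v6.png

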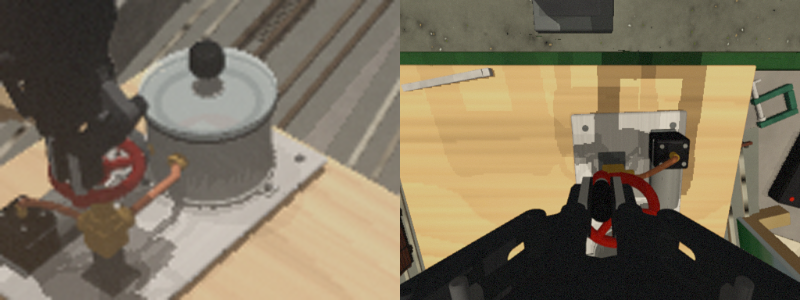

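The handle is held between the pads, and the wrist view shows it centred. I'll work out the arc coordinates.

```bash
cat > arc.py <<'E'
import sys,numpy as np
# arc.py cx cy r a0 a1 n : rows in tool axes relative to the pose at a0
cx,cy,r,a0,a1=map(float,sys.argv[1:6]);n=int(sys.argv[6])
for a in np.linspace(a0,a1,n+1)[1:]:
    print("[%.4f, %.4f, %.4f, 0, 0, 0, 0]"%(-(r*np.cos(a)-r*np.cos(a0)),r*np.sin(a)-r*np.sin(a0),-(a-a0)*.0002),end=" ")
E
python3 arc.py 0 0 .0295 3.588 2.388 6
```

```text
[0.0020, 0.0055, 0.0000, 0, 0, 0, 0] [0.0029, 0.0114, 0.0001, 0, 0, 0, 0] [0.0025, 0.0172, 0.0001, 0, 0, 0, 0] [0.0011, 0.0230, 0.0002, 0, 0, 0, 0] [-0.0015, 0.0282, 0.0002, 0, 0, 0, 0] [-0.0051, 0.0329, 0.0002, 0, 0, 0, 0]
```

{"op": "carry_out", "data": {"steps": [0.002,0.0055,0,0,0,0,0,0.0029,0.0114,0.0001,0,0,0,0,0.0025,0.0172,0.0001,0,0,0,0,0.0011,0.023,0.0002,0,0,0,0]}}

```text
time_s: 13.65
eef_pos: [0.4535, 0.1496, 0.2355]
eef_rot: [0.0, -0.001, 1.0, -0.0]
wrist_force: [-0.5, -1.2, 6.1]
opening: 0.139
grasp_force: 58.7
```

{"op": "carry_out", "data": {"steps": [0,0,0,0,0,0,0,0,0,0,0,0,0,0,0,0,0,0,0,0,0]}}

```text
time_s: 13.95
eef_pos: [0.4537, 0.15, 0.2355]
eef_rot: [0.001, -0.001, 1.0, 0.001]
wrist_force: [0.2, 1.6, 5.7]
opening: 0.144
grasp_force: 58.7
```

```bash
python3 arc.py 0 0 .0295 2.788 0.788 10
```

```text
[-0.0026, 0.0053, 0.0000, 0, 0, 0, 0] [-0.0062, 0.0100, 0.0001, 0, 0, 0, 0] [-0.0106, 0.0138, 0.0001, 0, 0, 0, 0] [-0.0157, 0.0168, 0.0002, 0, 0, 0, 0] [-0.0213, 0.0186, 0.0002, 0, 0, 0, 0] [-0.0272, 0.0193, 0.0002, 0, 0, 0, 0] [-0.0330, 0.0188, 0.0003, 0, 0, 0, 0] [-0.0387, 0.0171, 0.0003, 0, 0, 0, 0] [-0.0439, 0.0144, 0.0004, 0, 0, 0, 0] [-0.0485, 0.0107, 0.0004, 0, 0, 0, 0]
```

{"op": "carry_out", "data": {"steps": [-0.0026,0.0053,0,0,0,0,0,-0.0062,0.01,0.0001,0,0,0,0,-0.0106,0.0138,0.0001,0,0,0,0,-0.0157,0.0168,0.0002,0,0,0,0,-0.0213,0.0186,0.0002,0,0,0,0]}}

```text
time_s: 14.45
eef_pos: [0.475, 0.1684, 0.2353]
eef_rot: [0.001, -0.001, 1.0, 0.0]
wrist_force: [-1.1, -1.1, 5.5]
opening: 0.144
grasp_force: 58.7
```

{"op": "carry_out", "data": {"steps": [-0.0059,0.0007,0,0,0,0,0,-0.0117,0.0002,0.0001,0,0,0,0,-0.0174,-0.0015,0.0001,0,0,0,0,-0.0226,-0.0042,0.0002,0,0,0,0,-0.0272,-0.0079,0.0002,0,0,0,0,-0.0272,-0.0079,0.0002,0,0,0,0,-0.0272,-0.0079,0.0002,0,0,0,0]}}

```text
time_s: 15.15
eef_pos: [0.5025, 0.1601, 0.2351]
eef_rot: [0.001, -0.001, 1.0, -0.0]
wrist_force: [0.2, -0.7, 4.7]
opening: 0.142
grasp_force: 58.6
```

```bash
python3 arc.py 0 0 .0295 0.788 -0.162 10
```

```text
[-0.0019, -0.0021, 0.0000, 0, 0, 0, 0] [-0.0036, -0.0043, 0.0000, 0, 0, 0, 0] [-0.0050, -0.0067, 0.0001, 0, 0, 0, 0] [-0.0063, -0.0092, 0.0001, 0, 0, 0, 0] [-0.0073, -0.0118, 0.0001, 0, 0, 0, 0] [-0.0080, -0.0145, 0.0001, 0, 0, 0, 0] [-0.0085, -0.0173, 0.0001, 0, 0, 0, 0] [-0.0087, -0.0201, 0.0002, 0, 0, 0, 0] [-0.0086, -0.0229, 0.0002, 0, 0, 0, 0] [-0.0083, -0.0257, 0.0002, 0, 0, 0, 0]
```

{"op": "carry_out", "data": {"steps": [-0.0019,-0.0021,0,0,0,0,0,-0.0036,-0.0043,0,0,0,0,0,-0.005,-0.0067,0.0001,0,0,0,0,-0.0063,-0.0092,0.0001,0,0,0,0,-0.0073,-0.0118,0.0001,0,0,0,0,-0.008,-0.0145,0.0001,0,0,0,0,-0.008,-0.0145,0.0001,0,0,0,0]}}

```text
time_s: 15.85
eef_pos: [0.5103, 0.1459, 0.235]
eef_rot: [0.001, -0.001, 1.0, 0.0]
wrist_force: [-1.6, 0.8, 5.4]
opening: 0.146
grasp_force: 58.7
```

{"op": "carry_out", "data": {"steps": [-0.0004,-0.0018,0,0,0,0,0,-0.0006,-0.0036,0,0,0,0,0,-0.0007,-0.0056,0.0001,0,0,0,0,-0.0007,-0.0056,0.0001,0,0,0,0,-0.0007,-0.0056,0.0001,0,0,0,0]}}

```text
time_s: 16.35
eef_pos: [0.511, 0.1405, 0.2349]
eef_rot: [0.001, -0.001, 1.0, 0.0]
wrist_force: [-0.3, 0.1, 5.6]
opening: 0.141
grasp_force: 58.7
```

{"op": "carry_out", "data": {"steps": [0,-0.001,0,0,0,0,0,0,-0.001,0,0,0,0,0,0,-0.001,0,0,0,0,0]}}

```text
time_s: 16.65
eef_pos: [0.5109, 0.1401, 0.235]
eef_rot: [0.001, -0.001, 1.0, 0.001]
wrist_force: [0.4, 3.8, 5.3]
opening: 0.14
grasp_force: 58.8
```

{"op": "carry_out", "data": {"steps": [0,-0.001,0,0,0,0,0,0,-0.001,0,0,0,0,0,0,-0.001,0,0,0,0,0]}}

```text
time_s: 16.95
eef_pos: [0.5109, 0.1397, 0.235]
eef_rot: [0.001, -0.001, 1.0, 0.002]
wrist_force: [-0.2, 5.6, 4.6]
opening: 0.143
grasp_force: 58.8
```

{"op": "carry_out", "data": {"steps": [0.0001,-0.001,0,0,0,0,0,0.0001,-0.001,0,0,0,0,0,0.0001,-0.001,0,0,0,0,0]}}

```text
time_s: 17.25
eef_pos: [0.5109, 0.1393, 0.235]
eef_rot: [0.001, -0.001, 1.0, 0.002]
wrist_force: [0.9, 10.1, 4.8]
opening: 0.141
grasp_force: 58.8
```

It's against the stop: the force rises to 10 N with almost no travel, near y = 0.1406. Next I'll relax the push and prepare half-turn arcs.

{"op": "carry_out", "data": {"steps": [-0.0001,0.0015,0,0,0,0,0,-0.0001,0.003,0,0,0,0,0,-0.0001,0.003,0,0,0,0,0]}}

```text
time_s: 17.55
eef_pos: [0.5109, 0.1406, 0.2349]
eef_rot: [0.001, -0.001, 1.0, 0.0]
wrist_force: [-0.1, 0.5, 6.5]
opening: 0.142
grasp_force: 59.0
```

```bash
python3 arc.py 0 0 .0295 .04 3.1816 12;echo; python3 arc.py 0 0 .0295 3.1816 6.3232 12
```

```text
[0.0013, 0.0076, -0.0001, 0, 0, 0, 0] [0.0045, 0.0146, -0.0001, 0, 0, 0, 0] [0.0095, 0.0205, -0.0002, 0, 0, 0, 0] [0.0158, 0.0249, -0.0002, 0, 0, 0, 0] [0.0230, 0.0276, -0.0003, 0, 0, 0, 0] [0.0307, 0.0283, -0.0003, 0, 0, 0, 0] [0.0382, 0.0270, -0.0004, 0, 0, 0, 0] [0.0452, 0.0238, -0.0004, 0, 0, 0, 0] [0.0512, 0.0188, -0.0005, 0, 0, 0, 0] [0.0556, 0.0125, -0.0005, 0, 0, 0, 0] [0.0583, 0.0053, -0.0006, 0, 0, 0, 0] [0.0590, -0.0024, -0.0006, 0, 0, 0, 0] 
[-0.0013, -0.0076, -0.0001, 0, 0, 0, 0] [-0.0045, -0.0146, -0.0001, 0, 0, 0, 0] [-0.0095, -0.0205, -0.0002, 0, 0, 0, 0] [-0.0158, -0.0249, -0.0002, 0, 0, 0, 0] [-0.0230, -0.0276, -0.0003, 0, 0, 0, 0] [-0.0307, -0.0283, -0.0003, 0, 0, 0, 0] [-0.0382, -0.0270, -0.0004, 0, 0, 0, 0] [-0.0452, -0.0238, -0.0004, 0, 0, 0, 0] [-0.0512, -0.0188, -0.0005, 0, 0, 0, 0] [-0.0556, -0.0125, -0.0005, 0, 0, 0, 0] [-0.0583, -0.0053, -0.0006, 0, 0, 0, 0] [-0.0590, 0.0024, -0.0006, 0, 0, 0, 0]
```

{"op": "carry_out", "data": {"steps": [0.0013,0.0076,-0.0001,0,0,0,0,0.0045,0.0146,-0.0001,0,0,0,0,0.0095,0.0205,-0.0002,0,0,0,0,0.0158,0.0249,-0.0002,0,0,0,0,0.023,0.0276,-0.0003,0,0,0,0,0.0307,0.0283,-0.0003,0,0,0,0,0.0382,0.027,-0.0004,0,0,0,0,0.0452,0.0238,-0.0004,0,0,0,0,0.0512,0.0188,-0.0005,0,0,0,0,0.0556,0.0125,-0.0005,0,0,0,0,0.0583,0.0053,-0.0006,0,0,0,0,0.059,-0.0024,-0.0006,0,0,0,0]}}

```text
time_s: 18.75
eef_pos: [0.4515, 0.1382, 0.2355]
eef_rot: [0.001, -0.001, 1.0, 0.001]
wrist_force: [2.2, 2.8, 5.8]
opening: 0.141
grasp_force: 59.1
```

{"op": "carry_out", "data": {"steps": [-0.0013,-0.0076,-0.0001,0,0,0,0,-0.0045,-0.0146,-0.0001,0,0,0,0,-0.0095,-0.0205,-0.0002,0,0,0,0,-0.0158,-0.0249,-0.0002,0,0,0,0,-0.023,-0.0276,-0.0003,0,0,0,0,-0.0307,-0.0283,-0.0003,0,0,0,0,-0.0382,-0.027,-0.0004,0,0,0,0,-0.0452,-0.0238,-0.0004,0,0,0,0,-0.0512,-0.0188,-0.0005,0,0,0,0,-0.0556,-0.0125,-0.0005,0,0,0,0,-0.0583,-0.0053,-0.0006,0,0,0,0,-0.059,0.0024,-0.0007,0,0,0,0]}}

```text
time_s: 19.95
eef_pos: [0.511, 0.1402, 0.2361]
eef_rot: [0.001, -0.0, 1.0, -0.0]
wrist_force: [0.1, -1.6, 6.0]
opening: 0.141
grasp_force: 59.1
```

One turn is done with low forces. Now the second.

{"op": "carry_out", "data": {"steps": [0.0013,0.0076,-0.0001,0,0,0,0,0.0045,0.0146,-0.0001,0,0,0,0,0.0095,0.0205,-0.0002,0,0,0,0,0.0158,0.0249,-0.0002,0,0,0,0,0.023,0.0276,-0.0003,0,0,0,0,0.0307,0.0283,-0.0003,0,0,0,0,0.0382,0.027,-0.0004,0,0,0,0,0.0452,0.0238,-0.0004,0,0,0,0,0.0512,0.0188,-0.0005,0,0,0,0,0.0556,0.0125,-0.0005,0,0,0,0,0.0583,0.0053,-0.0006,0,0,0,0,0.059,-0.0024,-0.0006,0,0,0,0]}}

```text
time_s: 21.15
eef_pos: [0.4515, 0.1382, 0.2367]
eef_rot: [0.001, -0.001, 1.0, 0.001]
wrist_force: [2.0, 1.4, 6.0]
opening: 0.142
grasp_force: 59.0
```

{"op": "carry_out", "data": {"steps": [-0.0013,-0.0076,-0.0001,0,0,0,0,-0.0045,-0.0146,-0.0001,0,0,0,0,-0.0095,-0.0205,-0.0002,0,0,0,0,-0.0158,-0.0249,-0.0002,0,0,0,0,-0.023,-0.0276,-0.0003,0,0,0,0,-0.0307,-0.0283,-0.0003,0,0,0,0,-0.0382,-0.027,-0.0004,0,0,0,0,-0.0452,-0.0238,-0.0004,0,0,0,0,-0.0512,-0.0188,-0.0005,0,0,0,0,-0.0556,-0.0125,-0.0005,0,0,0,0,-0.0583,-0.0053,-0.0006,0,0,0,0,-0.059,0.0024,-0.0007,0,0,0,0]}}

```text
time_s: 22.35
eef_pos: [0.511, 0.1402, 0.2374]
eef_rot: [0.001, -0.0, 1.0, -0.0]
wrist_force: [0.3, -2.0, 6.1]
opening: 0.144
grasp_force: 59.0
```

{"op": "carry_out", "data": {"steps": [0,0,0,0,0,0,0,0,0,0,0,0,0,0,0,0,0,0,0,0,0]}}

```text
time_s: 22.65
eef_pos: [0.5108, 0.1409, 0.2375]
eef_rot: [0.001, -0.001, 1.0, 0.001]
wrist_force: [1.6, 1.6, 6.3]
opening: 0.14
grasp_force: 59.0
```

{"op": "carry_out", "data": {"steps": [0,-0.0006,0,0,0,0,0,0,-0.0006,0,0,0,0,0,0,-0.0006,0,0,0,0,0,0,-0.0006,0,0,0,0,0]}}

```text
time_s: 23.05
eef_pos: [0.5109, 0.1402, 0.2375]
eef_rot: [0.001, -0.001, 1.0, 0.001]
wrist_force: [1.1, 1.6, 5.9]
opening: 0.139
grasp_force: 59.0
```

Run:
```python
from h import *
s=ctrl.camera("scene")[:,:,::-1];cv2.imwrite("pics/end.png",s)
b=cv2.imread("pics/scene5.png").astype(int);d=np.abs(s.astype(int)-b).max(2)>40
for n,(x0,y0,x1,y1) in dict(lid=(225,150,265,190),bins=(310,210,360,250),tweez=(210,295,275,335)).items(): print(n,d[y0:y1,x0:x1].mean())
for i in range(4):
    o=ctrl.get_obs();print(o["eef_pos"],o["wrist_force"]);ctrl.camera("scene")
```

```text
lid 0.0575
bins 0.0
tweez 0.0
[0.5109 0.1402 0.2375] [0.8578 1.2536 4.7076]
[0.5108 0.1402 0.2374] [1.1962 1.8302 5.7297]
[0.5109 0.1402 0.2374] [0.9982 0.943  6.545 ]
[0.5108 0.1402 0.2375] [2.1411 1.3611 5.8217]
```

Run:
```python
from h import *
s=cv2.imread("pics/end.png").astype(int);b=cv2.imread("pics/scene5.png").astype(int);d=np.abs(s-b).max(2)>40
y,x=np.nonzero(d[150:190,225:265]);print(np.histogram(x+225,8,(225,265))[0],np.histogram(y+150,8,(150,190))[0])
print(d[145:175,235:265].mean())
print(ctrl.hand_in())
```

```text
[62 30  0  0  0  0  0  0] [ 7 33 35 16  1  0  0  0]
0.0
the job is handed in; nothing more can be done
None
```

The lid is seated level on the pot and released. I wound the valve to its stop and backed it off two full turns (within about 0.02 rad by my estimate). The gripper still holds the handle, the bins and tweezers are unmoved, and the job was handed in at about 23 s.

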